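# Seat a block and snap the toggle clamp shut

### The arm

A 6-joint arm with a two-finger parallel gripper is mounted at the origin on a cart in front of the work surface, level with it; the furniture and walls round the work are solid. World frame = base frame: x ahead of the robot, y to its left, z up, the work surface at z = 0. Lengths are in mm, angles in rad, forces in N, time in s.
With the tool pointing down it reaches from about 350 to 975 mm from the base axis. Payload 7.1 kg.
Tool frame: the origin (TCP) lies on the centre line of the jaws, within the pads' length; the fingertips stand 8 mm ahead of it and the grasp point (between the pads) lies 11 mm behind it; z points along the fingers, x is the direction in which the jaws open and shut, and the axes are right-handed (so a half turn about z gives the same grasp; the last joint's range is limited). The gripper opens to 88 mm and grips with 3 to 60 N. Pads are 20 mm wide; open, the fingers measure 115 mm over their backs; the gripper's body (75 mm by 178 mm) begins 61 mm behind the grasp point.
Start: joints at [1.202, 0.423, 1.63, -0, 1.089, -0.019], TCP at [214.162, 587.145, 230.675] pointing down, gripper open.
Joint ranges: [-3, 3], [-0.9, 2.11], [0.09, 2.58], [-1.31, 4.45], [0.11, 2.69], [-2.54, 2.54]. Speed limits (rad/s): [2.39, 2.39, 3.01, 3.14, 3.14, 3.14].

### API

Orientations are given as a rotation vector (axis times angle).
In Python, from workcell import ctrl gives the robot as it stands.
- The arm moves only by the shell command python3 -m handwheel 'ROWS'. ROWS is JSON, a list of rows, each a list of 3 entries, a list of its own where there are three numbers: the turn, a rotation vector about the tool's x, y, z in rad, then the shift along the tool's x, y, z in mm, then the opening, from 0 (shut) to 1 (fully open). In form: [[[ax, ay, az], [tx, ty, tz], jaw], ...]. A call has exactly 10 rows; each row shifts and turns the pose as measured when the row begins, along the tool's axes as they then stand; what a row does not reach is not made up. A row lasts 1/12 s, in which the tool goes at most 41.7 mm and 7.16 degrees, less where a joint would pass 70% of its speed; a pose out of reach is approached as far as the arm can. A call with a gripper value outside its range is refused whole. The fingers move at their own pace and stop on an object; the grip force is fixed at half the most. Time passes only in rows, so rows that do not move let the fingers close, or fill a call up. It gives the time, the measured TCP pose, the force and the opening at its end, in the units of the state.
- ctrl.get_obs(): the state, without advancing time (a new reading comes with each control period).
- ctrl.get_image(name): name is "scene" or "top" or "wrist"; returns a dict with "pixels" (400x640x3 uint8, red, green, blue), "camera_matrix" (3x3 intrinsics, pixels), "rvec" (rotation vector, rad) and "tvec" (3), from world to camera coordinates, as OpenCV has them. Camera axes: x right, y down, z forward; pixel columns grow to the right and rows downward; lengths in mm; the calibration is good to about 2 mm. A picture is of the moment at which its call begins. There is no depth.
- ctrl.close_job(): hands the job in, once; it reports no verdict.
Trained networks look in a picture, given as the dict that the camera call returned (one of the last four; its "shot" number tells which), for a name from the list of things; names that differ only in an ending like _2 or _b are one class to them, and where a whole thing is asked for, a point or a joint stands for the part that bears it (a point fixed in the world has none). Each returns a list of dicts, best first, with "score" (0 to 1); they miss things now and then, are a little off and sometimes report something else, mostly with a low value. They report only what shows in the picture. A call takes as long as a camera call.
- ctrl.look_for(picture, query): "position" ([x, y, z] in mm, in the coordinates of the camera as it stood for that picture, good to about 4 mm: the middle of the surface that is visible of it).
- ctrl.spot_point(picture, query): "position" ([x, y, z] in mm, in the coordinates of the camera as it stood for that picture, good to about 4 mm: a listed point, or the origin of a listed thing).
The state is a dict: "t": time; "qpos": joint angles; "qvel": joint speeds; "joint_torque": joint torques, N m; "ee_pos": TCP position; "orientation": TCP orientation; "ft_force": force on the tool from outside, world axes, zero at the start; "moment": the same for the moment, N m; "width": finger opening in mm.
Only numpy, scipy, OpenCV 4.12 (cv2) and the standard library are available. Lean on these libraries where they do the work, as an engineer would, in place of code of your own. Each camera call takes 0.05 s, during which the arm holds its last target.

### The job

Push the pine block along its channel on the clamping fixture until its end sits flush against the dark steel end stop; then push the red toggle lever over its dead point, towards the block, until it snaps into lock and the rubber pad holds the block down. Only push with the fingertips: do not lift the block, and leave the pot, the roll of tape and the eraser where they are.

Things in the scene. Friction and masses are not known exactly. Their poses are not given: they have to be found in the camera images.
- fixture: Clamping fixture fixed to the table: plywood board 260 (x) by 240 (y) by 12 mm with a channel, an end stop and a steel toggle clamp. Origin on the table surface, at the clamp's mid plane; the board spans x -130 to 130, y -160 to 80 mm. +x points from the lever to the block, +y along the channel to the end stop, z up.
- channel_mouth (a point): Open -y end of the channel, middle of its floor, at (55, -155, 12) mm of the fixture. The channel runs along the fixture's y between two aluminium rails 51 mm apart, from y = -155 to 35 mm, rail tops at z = 20 mm.
- clamp_foot (a point): Middle of the foot of the clamp's steel bracket, at (-30, 0, 15) mm of the fixture. The bracket spans x -61 to 1, y +-28, up to z = 68 mm. While open, the raised clamp bar and pad stand above it up to z = 135 mm over x -25 to 60, y +-10 mm. On its -x side there are only the lever and, under it and lower than 60 mm, its spring strut.
- stop_face (a point): Centre of the end stop's face that the block must meet; the stop is dark steel, 78 mm wide (x), 16 mm thick, its top at z = 38 mm. At (55, 30, 26) mm in the fixture's frame.
- pine_block: Loose pine block 45 (x) by 110 (y) by 28 mm (z), about 0.1 kg, lying lengthwise in the channel with 3 mm play at either side. Origin at the centre of its underside, 12 mm above the table. Starts 25 to 55 mm short of the stop; push on its -y end face, whose upper 20 mm stand above the rails. Home: origin at y = -25 mm of the fixture.
- lever (a joint): Toggle lever, rad; hinge along the fixture's y through (-35, 0, 45) mm. 0 = open, handle leaning 0.55 rad back (to -x) from upright; grows as the handle swings over to +x. A spring resists (up to about 8 N at the handle end) up to the dead point at 0.65, then throws the lever into lock at 1.0, where it stays (leaning 0.45 to +x); short of 0.65 it springs back.
- lever_tip (a point): Top end of the lever's red handle, 105 mm from the hinge. The red part is a round bar 19 mm thick, from 60 mm to 105 mm from the hinge. Open, the tip is at about (-90, 0, 135) mm of the fixture; locked, at about (11, 0, 140) mm; highest on the way 150 mm.
- coral_pot: Bystander: red pot with a cream lid, 55 mm across, 49 mm high, origin at the centre of its underside; stands on the table beyond the end stop. Leave it alone.
- tape_roll: Bystander: roll of masking tape 96 mm across, 25 mm high, lying flat on the table beside the fixture (beyond its -y edge, on the lever's side), origin at the centre of its underside. Leave it alone.
- eraser: Bystander: blue and white eraser 23 by 45 by 13 mm, on the table beyond the fixture's +y edge, origin at the centre of its underside. Leave it alone.
- pad: Black rubber pad 19 mm across, sprung, at the end of the clamp bar. Raised while open; locked, it presses with about 3 to 4 N on the top of the block at (55, 0) mm of the fixture. Origin at the centre of its lower face.

How it is judged:
By the outcome, as a careful person would: the job done as asked, in the order asked, and still so for the second after the job is handed in, with the robot touching nothing.
It also fails if it takes over 51 s, if anything falls off the work surface, if the arm or the gripper's body presses on something with over 40 N, if the wrist force passes 120 N, or if a joint passes its speed limit or range.

## Working session

There is one attempt and no reset: what is moved stays moved. The work goes in short steps, Python scripts to look and compute and a shell command to move; the robot and the scene stay as the last step left them, time stands still between calls to the robot, and variables do not carry over. Pictures are saved under pics/ and viewed, and the job is handed in when it is done.

```bash
ls; mkdir -p pics; cat > h.py <<'E'
import numpy as np, cv2
from workcell import ctrl
def shot(name,fn):
    p=ctrl.get_image(name); cv2.imwrite('pics/'+fn,cv2.cvtColor(p['pixels'],cv2.COLOR_RGB2BGR)); return p
def w(p,c):
    R,_=cv2.Rodrigues(np.array(p['rvec'],float)); return R.T@(np.array(c,float)-np.array(p['tvec'],float).ravel())
def px(p,X):
    return cv2.projectPoints(np.array(X,float).reshape(-1,3),np.array(p['rvec'],float),np.array(p['tvec'],float),np.array(p['camera_matrix'],float),None)[0].reshape(-1,2)
E
python3 - <<'E'
from h import *
print(ctrl.get_obs())
for n in ['scene','top']:
    p=shot(n,n+'1.png')
    for q in ['fixture','channel_mouth','clamp_foot','stop_face','pine_block','lever_tip','coral_pot','tape_roll','eraser','pad']:
        r=ctrl.spot_point(p,q)
        print(n,q,[(np.round(w(p,a['position'])),round(a['score'],2)) for a in r[:2]])
E
```

```text
pics
{'t': 0.0, 'qpos': array([ 1.20203296e+00,  4.23808102e-01,  1.63068106e+00, -3.31371535e-05,
        1.08862096e+00, -1.90536581e-02]), 'qvel': array([ 0.00027536,  0.00075932, -0.00050598, -0.00058928, -0.00026425,
       -0.00063414]), 'joint_torque': array([ 3.37470330e-03, -5.44604588e+01, -2.73670542e+01,  6.45575090e-02,
        2.27210205e-02, -1.11894983e-04]), 'ee_pos': array([213.95959261, 586.65525099, 229.92565228]), 'orientation': array([ 2.57329443e+00,  1.80063534e+00, -1.95243982e-03]), 'ft_force': array([-0.04646616,  0.88781119, -0.30922595]), 'moment': array([0.00770643, 0.03195586, 0.01361923]), 'width': 87.7791515699165}
scene fixture [(array([608., 135.,   4.]), 0.96)]
scene channel_mouth [(array([676., -11.,  13.]), 0.85)]
scene clamp_foot [(array([581., 132.,  14.]), 0.6), (array([655., 141.,  99.]), 0.55)]
scene stop_face [(array([659., 171.,  24.]), 0.91), (array([677., -11.,  10.]), 0.19)]
scene pine_block [(array([666.,  89.,  10.]), 0.56)]
scene lever_tip [(array([677., -11.,   9.]), 0.72), (array([518., 127., 136.]), 0.63)]
scene coral_pot [(array([631., 267.,  -5.]), 0.9), (array([521., 127., 137.]), 0.74)]
scene tape_roll [(array([601., -97.,  -0.]), 0.67)]
scene eraser [(array([519., 265.,  -2.]), 0.62)]
scene pad [(array([654., 140.,  98.]), 0.56), (array([611., 139.,   5.]), 0.45)]
top fixture [(array([609., 136.,  -3.]), 0.67)]
top channel_mouth [(array([676., -13.,  12.]), 0.66), (array([608., 137.,  -0.]), 0.33)]
top clamp_foot []
top stop_face [(array([657., 172.,  27.]), 0.97)]
top pine_block [(array([667.,  86.,  13.]), 0.7)]
top lever_tip [(array([523., 127., 134.]), 0.74)]
top coral_pot [(array([631., 270.,  -1.]), 0.89)]
top tape_roll [(array([602., -97.,  -5.]), 0.86)]
top eraser [(array([519., 262.,   0.]), 0.45)]
top pad [(array([654., 139.,  97.]), 0.54)]
```

View pics/scene1.png

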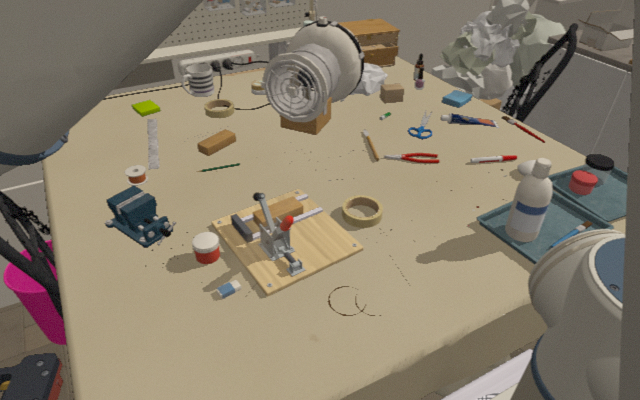

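View pics/top1.png

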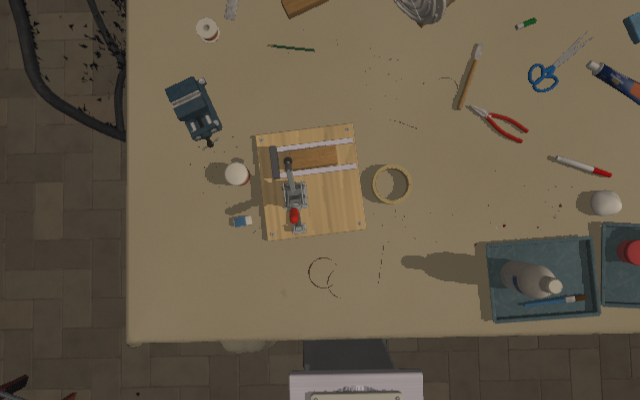

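```bash
python3 - <<'E'
from h import *
from scipy.optimize import least_squares
F=np.array([[0,0,0],[55,-155,12],[-30,0,15],[55,30,26],[-90,0,135],[0,0,0],[55,-155,12],[55,30,26],[-90,0,135]],float)
W=np.array([[608,135,4],[676,-11,13],[581,132,14],[659,171,24],[518,127,136],[609,136,-3],[676,-13,12],[657,172,27],[523,127,134]],float)
def f(v):
    c,s=np.cos(v[2]),np.sin(v[2]); return np.c_[c*F[:,0]-s*F[:,1]+v[0],s*F[:,0]+c*F[:,1]+v[1]]
r=least_squares(lambda v:(f(v)-W[:,:2]).ravel(),[608,135,0]);print(r.x);print(np.round(f(r.x)-W[:,:2],1))
v=r.x;c,s=np.cos(v[2]),np.sin(v[2])
# block y
for b in ([666,89],[667,86]):
    d=np.array(b)-v[:2]; print('block in fix',c*d[0]+s*d[1],-s*d[0]+c*d[1])
# overlay on top
p=shot('top','t2.png');im=cv2.imread('pics/t2.png')
def T(X):
    X=np.array(X,float);return np.c_[c*X[:,0]-s*X[:,1]+v[0],s*X[:,0]+c*X[:,1]+v[1],X[:,2]]
for poly in ([[-130,-160,12],[130,-160,12],[130,80,12],[-130,80,12]],[[16,30,38],[94,30,38],[94,46,38],[16,46,38]],[[29.5,-155,20],[80.5,-155,20],[80.5,30,20],[29.5,30,20]]):
    cv2.polylines(im,[np.int32(px(p,T(poly)).round())],True,(0,255,0),1)
cv2.imwrite('pics/t2.png',im)
o=ctrl.get_obs();print(cv2.Rodrigues(o['orientation'])[0].round(3))
E
```

```text
[6.08140536e+02 1.35990576e+02 9.52661240e-02]
[[ 0.1  1. ]
 [ 1.6 -2.1]
 [-2.7  1.1]
 [ 1.   0.1]
 [ 0.5  0.4]
 [-0.9 -0. ]
 [ 1.6 -0.1]
 [ 3.  -0.9]
 [-4.5  0.4]]
block in fix 53.127265361621845 -52.28121554514571
block in fix 53.83736470736582 -55.36273447566909
[[ 0.343  0.939 -0.   ]
 [ 0.939 -0.343 -0.   ]
 [-0.    -0.    -1.   ]]
```

View pics/t2.png

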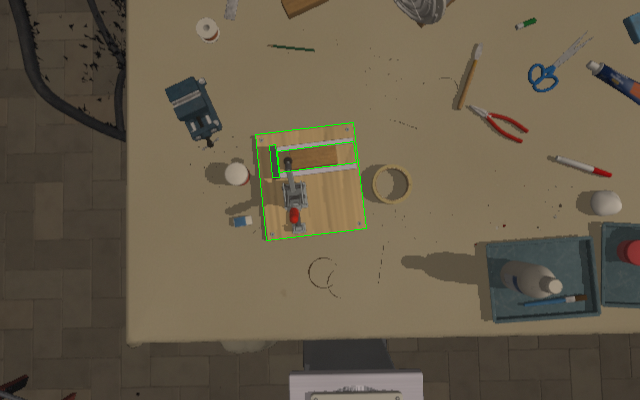

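The overlay fits the board. The fixture's origin is at about (608, 136) mm with 0.095 rad yaw, and the block is about 28 mm short of home. I'll shut the fingers and turn the tool so its x axis lies along the fixture's x.

```bash
python3 -m handwheel '[[[0,0,0.1125],[0,0,0],0],[[0,0,0.1125],[0,0,0],0],[[0,0,0.1125],[0,0,0],0],[[0,0,0.1125],[0,0,0],0],[[0,0,0.1125],[0,0,0],0],[[0,0,0.1125],[0,0,0],0],[[0,0,0.1125],[0,0,0],0],[[0,0,0.1125],[0,0,0],0],[[0,0,0.1125],[0,0,0],0],[[0,0,0.1125],[0,0,0],0]]'
cat >> h.py <<'E'
v=np.array([608.14,135.99,0.0953])
def st():
    o=ctrl.get_obs();R=cv2.Rodrigues(o['orientation'])[0];c,s=np.cos(v[2]),np.sin(v[2]);d=o['ee_pos'][:2]-v[:2]
    print('t',round(o['t'],2),'fix',np.round([c*d[0]+s*d[1],-s*d[0]+c*d[1],o['ee_pos'][2]],1),'toolx yaw',round(np.arctan2(R[1,0],R[0,0]),4),'z',R[:,2].round(3),'F',o['ft_force'].round(1),'w',round(o['width'],1),'q',o['qpos'].round(2))
E
python3 -c "from h import *;st()"
```

```text
t: 1.98
ee_pos: [214.1, 587.1, 230.6]
orientation: [3.141, 0.071, -0.0]
ft_force: [-0.1, -0.1, -0.2]
width: 24.4
t 1.98 fix [-349.3  486.6  230.6] toolx yaw 0.0451 z [-0. -0. -1.] F [-0.1 -0.1 -0.2] w 24.4 q [1.2  0.42 1.63 0.   1.09 1.16]
```

```bash
python3 -m handwheel '[[[0,0,-0.05],[20,31,0],0],[[0,0,0],[20,31,0],0],[[0,0,0],[20,31,0],0],[[0,0,0],[20,31,0],0],[[0,0,0],[20,31,0],0],[[0,0,0],[20,31,0],0],[[0,0,0],[20,31,0],0],[[0,0,0],[20,31,0],0],[[0,0,0],[20,31,0],0],[[0,0,0],[20,31,0],0]]'
python3 -c "from h import *;st()"
```

```text
t: 2.82
ee_pos: [443.8, 289.2, 230.8]
orientation: [-3.133, -0.151, -0.004]
ft_force: [-0.5, 0.9, -1.1]
width: 0.5
t 2.82 fix [-149.   168.2  230.8] toolx yaw 0.0961 z [ 0.002  0.006 -1.   ] F [-0.5  0.9 -1.1] w 0.5 q [0.55 0.28 1.84 0.   1.01 0.45]
```

```bash
python3 -m handwheel '[[[0,0,0],[20.4,31,0],0],[[0,0,0],[20.4,31,0],0],[[0,0,0],[20.4,31,0],0],[[0,0,0],[20.4,31,0],0],[[0,0,0],[20.4,31,0],0],[[0,0,0],[20.4,31,0],0],[[0,0,0],[20.4,31,0],0],[[0,0,0],[20.4,31,0],0],[[0,0,0],[20.4,31,0],0],[[0,0,0],[20.4,30,0],0]]'
python3 - <<'E'
from h import *
st()
p=shot('wrist','w1.png')
for q in ['fixture','channel_mouth','stop_face','pine_block']:
    r=ctrl.spot_point(p,q); print(q,[(np.round(w(p,a['position'])),round(a['score'],2)) for a in r[:2]])
r=ctrl.look_for(p,'pine_block');print([(np.round(w(p,a['position'])),round(a['score'],2)) for a in r[:2]])
E
```

```text
t: 3.65
ee_pos: [686.2, -16.5, 231.7]
orientation: [-3.131, -0.148, -0.009]
ft_force: [-0.2, 0.6, -0.3]
width: 0.2
t 3.65 fix [  63.2 -159.2  231.7] toolx yaw 0.0947 z [ 0.006  0.007 -1.   ] F [-0.2  0.6 -0.3] w 0.2 q [-0.04  0.51  1.49  0.01  1.14 -0.14]
fixture [(array([607., 133.,   2.]), 0.69)]
channel_mouth [(array([677., -11.,  11.]), 0.74)]
stop_face []
pine_block [(array([669.,  86.,  16.]), 0.8)]
[(array([671.,  89.,  43.]), 0.81), (array([597.,  71.,  10.]), 0.6)]
```

View pics/w1.png

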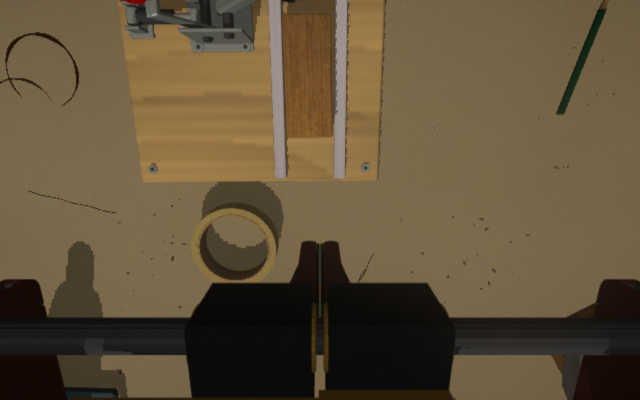

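```bash
python3 - <<'E'
from h import *
p=ctrl.get_image('wrist')
im=cv2.cvtColor(p['pixels'],cv2.COLOR_RGB2BGR)[0:220,110:400]
cv2.imwrite('pics/w1c.png',cv2.resize(im,None,fx=2.6,fy=2.6,interpolation=cv2.INTER_CUBIC))
K=np.array(p['camera_matrix']);R=cv2.Rodrigues(np.array(p['rvec'],float))[0];C=-R.T@np.array(p['tvec']).ravel()
c,s=np.cos(v[2]),np.sin(v[2])
def bp(u,z):
    d=R.T@np.linalg.inv(K)@np.array([u[0],u[1],1.]);X=C+d*(z-C[2])/d[2];e=X[:2]-v[:2];return np.round([c*e[0]+s*e[1],-s*e[0]+c*e[1]],1)
for u,z in [((310,137),40),((310,137),12),((287,137),40),((333,137),40),((275,178),20),((286,178),20),((335,178),20),((346,178),20),((144,181),12),((378,180),12),((384,5),12),((280,60),20),((340,60),20),((152,168),12),((365,168),12)]: print(u,z,bp(u,z))
E
```

```text
(310, 137) 40 [  53.9 -106.7]
(310, 137) 12 [  53.4 -108.5]
(287, 137) 40 [  31.4 -106.7]
(333, 137) 40 [  76.5 -106.7]
(275, 178) 20 [  15.8 -151.1]
(286, 178) 20 [  27.5 -151.1]
(335, 178) 20 [  80.  -151.1]
(346, 178) 20 [  91.8 -151.1]
(144, 181) 12 [-128.5 -155.7]
(378, 180) 12 [ 127.7 -154.8]
(384, 5) 12 [125.7  16.8]
(280, 60) 20 [ 24.6 -33.8]
(340, 60) 20 [ 83.5 -33.7]
(152, 168) 12 [-117.9 -141.5]
(365, 168) 12 [ 112.9 -141.6]
```

View pics/w1c.png

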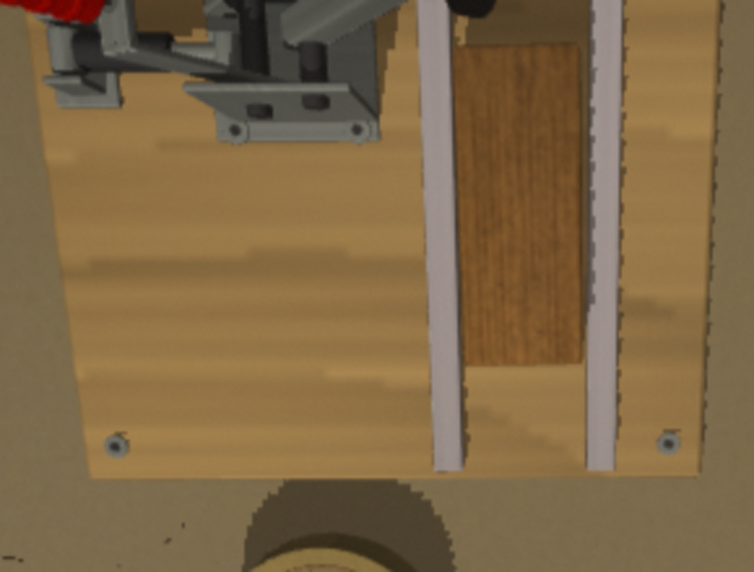

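```bash
python3 -m handwheel '[[[-0.007,-0.006,0],[-4,-14,10],0],[[0,0,0],[-3,-14,20],0],[[0,0,0],[0,0,25],0],[[0,0,0],[0,0,25],0],[[0,0,0],[0,0,25],0],[[0,0,0],[0,0,25],0],[[0,0,0],[0,0,20],0],[[0,0,0],[0,0,12],0],[[0,0,0],[0,0,5],0],[[0,0,0],[0,0,0],0]]'
python3 - <<'E'
from h import *
st();p=shot('wrist','w2.png')
E
```

```text
t: 4.83
ee_pos: [671.1, 29.1, 64.9]
orientation: [3.136, 0.178, 0.01]
ft_force: [0.5, 0.1, 0.0]
width: -0.1
t 4.83 fix [  52.5 -112.4   64.9] toolx yaw 0.1136 z [ 0.007  0.    -1.   ] F [0.5 0.1 0. ] w -0.1 q [ 0.03  0.69  1.61  0.    0.84 -0.09]
```

View pics/w2.png

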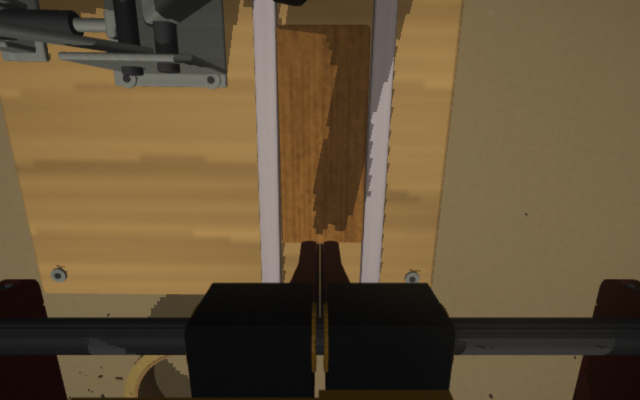

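```bash
python3 -m handwheel '[[[0,-0.006,0.018],[1,7,0],0],[[0,0,0],[1,7,0],0],[[0,0,0],[0,6,0],0],[[0,0,0],[0,0,0],0],[[0,0,0],[0,0,8],0],[[0,0,0],[0,0,8],0],[[0,0,0],[0,0,8],0],[[0,0,0],[0,0,4],0],[[0,0,0],[0,0,0],0],[[0,0,0],[0,0,0],0]]'
python3 - <<'E'
from h import *
st();p=shot('wrist','w3.png')
p=shot('scene','s3.png');cv2.imwrite('pics/s3.png',cv2.resize(cv2.imread('pics/s3.png')[160:320,180:400],None,fx=3.5,fy=3.5))
E
```

```text
t: 5.72
ee_pos: [679.8, 6.4, 40.5]
orientation: [3.137, 0.145, 0.015]
ft_force: [-0.3, 0.2, 0.2]
width: 0.8
t 5.72 fix [  59.  -135.8   40.5] toolx yaw 0.0925 z [ 0.01  -0.001 -1.   ] F [-0.3  0.2  0.2] w 0.8 q [-0.01  0.73  1.59 -0.    0.81 -0.1 ]
```

View pics/w3.png

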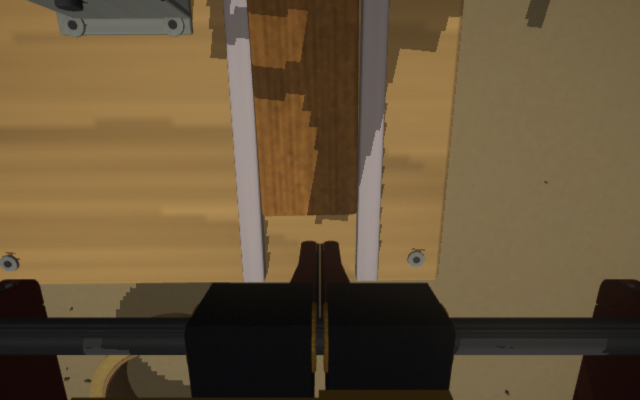

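View pics/s3.png

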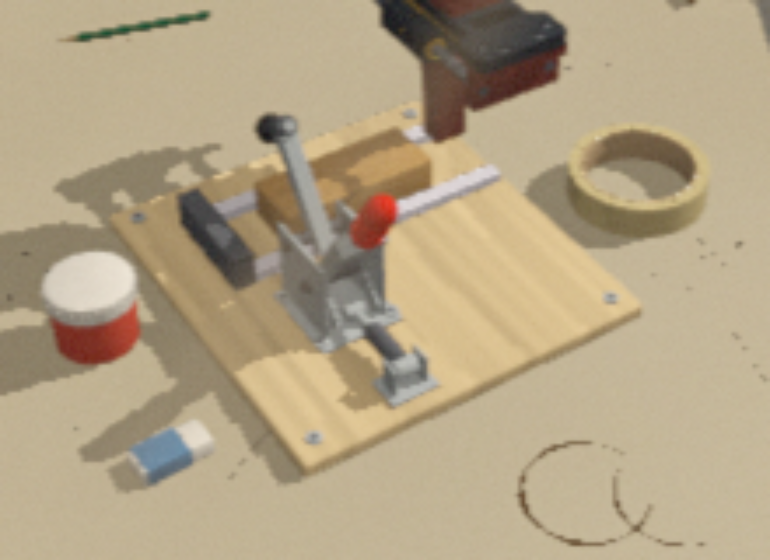

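```bash
python3 -m handwheel '[[[0,-0.008,0],[-2,0,4],0],[[0,0,0],[-2,0,4],0],[[0,0,0],[0,0,0],0],[[0,0,0],[0,-3,0],0],[[0,0,0],[0,-3,0],0],[[0,0,0],[0,-3,0],0],[[0,0,0],[0,-3,0],0],[[0,0,0],[0,-3,0],0],[[0,0,0],[0,-3,0],0],[[0,0,0],[0,0,0],0]]'
python3 - <<'E'
from h import *
st()
E
```

```text
t: 6.65
ee_pos: [674.5, 26.5, 33.2]
orientation: [3.137, 0.146, 0.005]
ft_force: [0.1, 1.0, -0.0]
width: 0.4
t 6.65 fix [  55.6 -115.3   33.2] toolx yaw 0.0933 z [ 0.003 -0.001 -1.   ] F [ 0.1  1.  -0. ] w 0.4 q [ 0.02  0.74  1.6  -0.    0.8  -0.07]
```

```bash
python3 -m handwheel '[[[0,0,0],[0,-2,0],0],[[0,0,0],[0,-2,0],0],[[0,0,0],[0,-2,0],0],[[0,0,0],[0,-2,0],0],[[0,0,0],[0,-2,0],0],[[0,0,0],[0,-2,0],0],[[0,0,0],[0,-2,0],0],[[0,0,0],[0,-2,0],0],[[0,0,0],[0,-1,0],0],[[0,0,0],[0,0,0],0]]'
python3 - <<'E'
from h import *
st();p=shot('wrist','w4.png')
p=shot('scene','s4.png');cv2.imwrite('pics/s4.png',cv2.resize(cv2.imread('pics/s4.png')[160:320,180:400],None,fx=3.5,fy=3.5))
E
```

```text
t: 7.48
ee_pos: [672.8, 45.2, 33.2]
orientation: [3.136, 0.147, 0.005]
ft_force: [0.3, -0.2, -0.5]
width: 0.3
t 7.48 fix [ 55.8 -96.5  33.2] toolx yaw 0.0935 z [ 0.004 -0.002 -1.   ] F [ 0.3 -0.2 -0.5] w 0.3 q [ 0.05  0.74  1.6  -0.    0.8  -0.04]
```

View pics/s4.png

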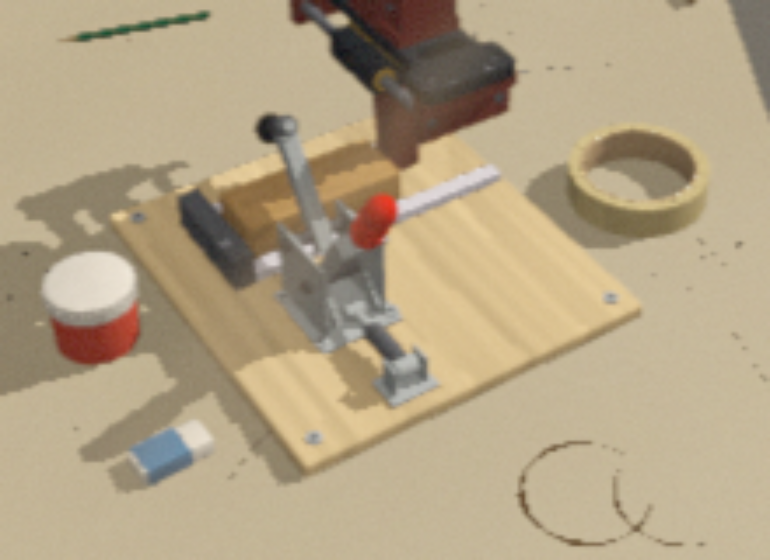

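View pics/w4.png

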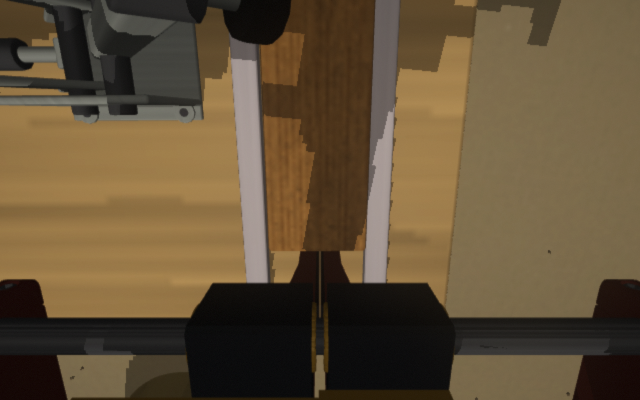

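The block is moving with the fingers, and a gap of about 8 mm to the stop is still visible. I'll carry on in small steps.

```bash
python3 -m handwheel '[[[0,0,0],[0,-1,0],0],[[0,0,0],[0,-1,0],0],[[0,0,0],[0,-1,0],0],[[0,0,0],[0,-1,0],0],[[0,0,0],[0,-1,0],0],[[0,0,0],[0,-0.5,0],0],[[0,0,0],[0,-0.5,0],0],[[0,0,0],[0,-0.5,0],0],[[0,0,0],[0,-0.5,0],0],[[0,0,0],[0,-0.5,0],0]]'
python3 -c "from h import *;st()"
```

```text
t: 8.42
ee_pos: [672.7, 51.8, 33.4]
orientation: [3.135, 0.146, 0.007]
ft_force: [1.1, -4.6, -0.4]
width: 0.7
t 8.42 fix [ 56.2 -90.   33.4] toolx yaw 0.0933 z [ 0.005 -0.003 -1.   ] F [ 1.1 -4.6 -0.4] w 0.7 q [ 0.06  0.74  1.6  -0.    0.8  -0.03]
```

Force is up to 4.6 N. That could be contact with the stop, so I'll push a little more.

```bash
python3 -m handwheel '[[[0,0,0],[0,-0.7,0],0],[[0,0,0],[0,-0.7,0],0],[[0,0,0],[0,-0.7,0],0],[[0,0,0],[0,-0.7,0],0],[[0,0,0],[0,-0.7,0],0],[[0,0,0],[0,-0.7,0],0],[[0,0,0],[0,-0.7,0],0],[[0,0,0],[0,-0.7,0],0],[[0,0,0],[0,-0.7,0],0],[[0,0,0],[0,-0.7,0],0]]'
python3 - <<'E'
from h import *
st();p=shot('wrist','w5.png')
p=shot('scene','s5.png');cv2.imwrite('pics/s5.png',cv2.resize(cv2.imread('pics/s5.png')[190:270,220:320],None,fx=7,fy=7,interpolation=cv2.INTER_CUBIC))
E
```

```text
t: 9.25
ee_pos: [673.0, 51.8, 33.4]
orientation: [3.127, 0.146, 0.008]
ft_force: [1.2, -4.9, 0.1]
width: 0.4
t 9.25 fix [ 56.5 -90.   33.4] toolx yaw 0.0936 z [ 0.006 -0.011 -1.   ] F [ 1.2 -4.9  0.1] w 0.4 q [ 0.06  0.74  1.6  -0.02  0.8  -0.02]
```

View pics/s5.png

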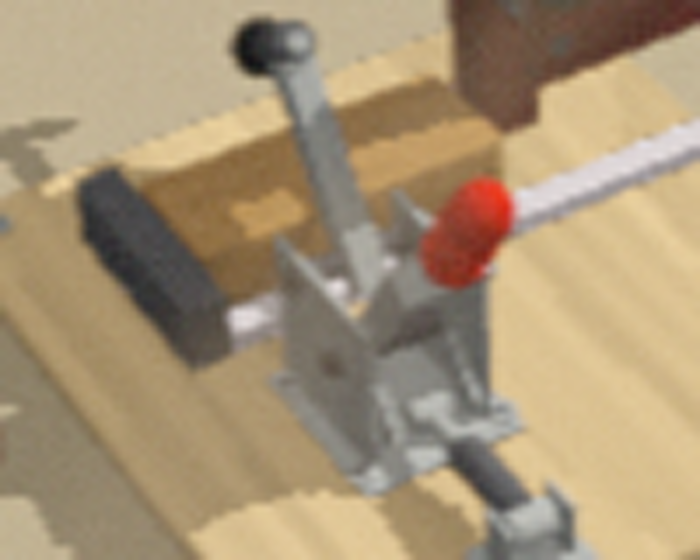

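The TCP stalls at y = -90.0, exactly where flush contact is predicted, and the picture shows no gap between block and stop (crop around 150-230, 180-300). Next I'll retract and rise.

```bash
python3 -m handwheel '[[[-0.005,-0.006,0],[0,5,0],0],[[0.012,0,0],[0,5,0],0],[[0,0,0],[0,5,0],0],[[0,0,0],[0,0,0],0],[[0,0,0],[0,0,-25],0],[[0,0,0],[0,0,-30],0],[[0,0,0],[0,0,-30],0],[[0,0,0],[0,0,-30],0],[[0,0,0],[0,0,-25],0],[[0,0,0],[0,0,0],0]]'
python3 - <<'E'
from h import *
st();p=shot('wrist','w6.png')
E
```

```text
t: 10.18
ee_pos: [672.2, 35.9, 175.9]
orientation: [-3.138, -0.142, 0.016]
ft_force: [0.5, -1.1, -0.2]
width: 0.2
t 10.18 fix [  54.3 -105.7  175.9] toolx yaw 0.0905 z [-0.01 -0.   -1.  ] F [ 0.5 -1.1 -0.2] w 0.2 q [ 0.04  0.56  1.55 -0.    1.05 -0.05]
```

View pics/w6.png

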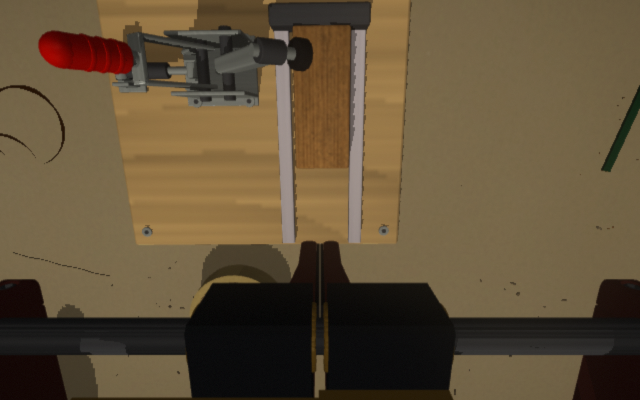

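The block's end meets the dark stop at row 25. Next I'll move over to the -x side of the lever.

```bash
python3 -m handwheel '[[[0,0.01,0],[-10,0,-25],0],[[0,0,0],[-24,-10,-5],0],[[0,0,0],[-24,-14,0],0],[[0,0,0],[-24,-14,0],0],[[0,0,0],[-24,-14,0],0],[[0,0,0],[-24,-14,0],0],[[0,0,0],[-24,-14,0],0],[[0,0,0],[-12,-10,0],0],[[0,0,0],[0,0,0],0],[[0,0,0],[0,0,0],0]]'
python3 - <<'E'
from h import *
st();p=shot('wrist','w7.png')
r=ctrl.spot_point(p,'lever_tip');print([(w(p,a['position']).round(),a['score']) for a in r])
p=shot('top','t7.png')
r=ctrl.spot_point(p,'lever_tip');print([(w(p,a['position']).round(),a['score']) for a in r])
E
```

```text
t: 11.07
ee_pos: [483.6, 111.4, 193.8]
orientation: [-3.138, -0.137, 0.03]
ft_force: [0.6, 0.3, 0.2]
width: 0.4
t 11.07 fix [-126.4  -12.6  193.8] toolx yaw 0.0876 z [-0.019 -0.    -1.   ] F [0.6 0.3 0.2] w 0.4 q [0.2  0.29 1.93 0.   0.94 0.11]
[(array([517., 128., 132.]), 0.9)]
[]
```

View pics/w7.png

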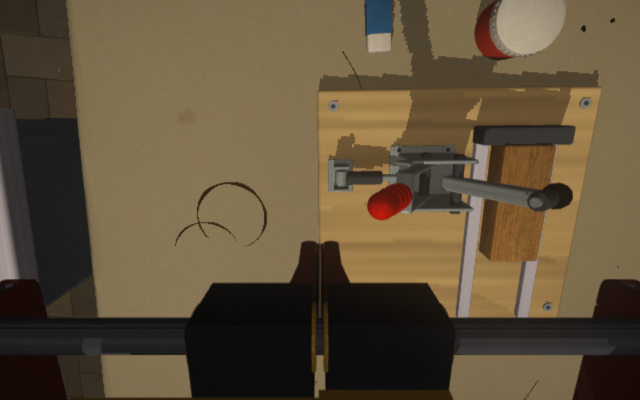

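```bash
python3 -m handwheel '[[[0,0.019,0],[-2,-4,0],0],[[0,0,0],[0,-4,0],0],[[0,0,-0.007],[0,-3,0],0],[[0,0,0],[0,0,10],0],[[0,0,0],[0,0,13],0],[[0,0,0],[0,0,13],0],[[0,0,0],[0,0,13],0],[[0,0,0],[0,0,8],0],[[0,0,0],[0,0,3],0],[[0,0,0],[0,0,0],0]]'
python3 - <<'E'
from h import *
st();p=shot('wrist','w8.png')
E
```

```text
t: 12.1
ee_pos: [485.9, 122.5, 129.3]
orientation: [-3.136, -0.144, -0.01]
ft_force: [-0.6, 1.0, 0.2]
width: 0.3
t 12.1 fix [-122.9   -1.8  129.3] toolx yaw 0.0919 z [ 0.006  0.002 -1.   ] F [-0.6  1.   0.2] w 0.3 q [0.22 0.39 1.98 0.   0.77 0.13]
```

View pics/w8.png

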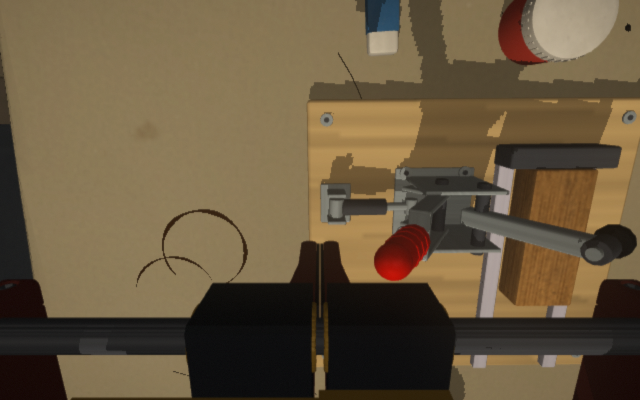

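```bash
python3 -m handwheel '[[[0,0,0],[3,-1,1],0],[[0,0,0],[4,-1,1],0],[[0,0,0],[5,0,0],0],[[0,0,0],[5,0,0],0],[[0,0,0],[5,0,0],0],[[0,0,0],[5,0,0],0],[[0,0,0],[5,0,0],0],[[0,0,0],[5,0,0],0],[[0,0,0],[5,0,0],0],[[0,0,0],[5,0,0],0]]'
python3 - <<'E'
from h import *
st();p=shot('wrist','w9.png')
E
```

```text
t: 12.98
ee_pos: [504.1, 126.1, 127.6]
orientation: [3.133, 0.142, -0.1]
ft_force: [-18.0, 0.3, 16.6]
width: 0.7
t 12.98 fix [-104.5    0.   127.6] toolx yaw 0.0904 z [-0.063 -0.007 -0.998] F [-18.    0.3  16.6] w 0.7 q [0.22 0.45 1.89 0.01 0.87 0.12]
```

View pics/w9.png

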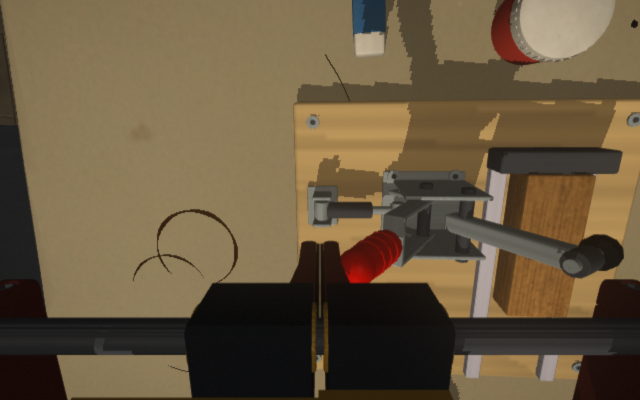

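The finger sticks to the rising lever end: friction force is +16.6 N in z and the tool has tilted 0.06. I'll back off, straighten, go lower, and then follow the arc upward.

```bash
python3 -m handwheel '[[[0,0,0],[-5,0,-1],0],[[0,0.03,0],[-4,0,0],0],[[0,0.03,0],[-3,0,0],0],[[0,0,0],[0,0,0],0],[[0,0,0],[0,0,3],0],[[0,0,0],[0,0,3],0],[[0,0,0],[0,0,3],0],[[0,0,0],[0,0,2],0],[[0,0,0],[0,0,0],0],[[0,0,0],[0,0,0],0]]'
python3 - <<'E'
from h import *
st()
p=shot('scene','s10.png');cv2.imwrite('pics/s10.png',cv2.resize(cv2.imread('pics/s10.png')[160:320,180:400],None,fx=3.5,fy=3.5))
E
```

```text
t: 13.87
ee_pos: [496.1, 125.7, 119.1]
orientation: [3.138, 0.142, -0.003]
ft_force: [-0.1, -0.9, -0.2]
width: 0.6
t 13.87 fix [-112.5    0.4  119.1] toolx yaw 0.0902 z [-0.002 -0.    -1.   ] F [-0.1 -0.9 -0.2] w 0.6 q [ 0.22  0.43  1.95 -0.    0.76  0.13]
```

View pics/s10.png

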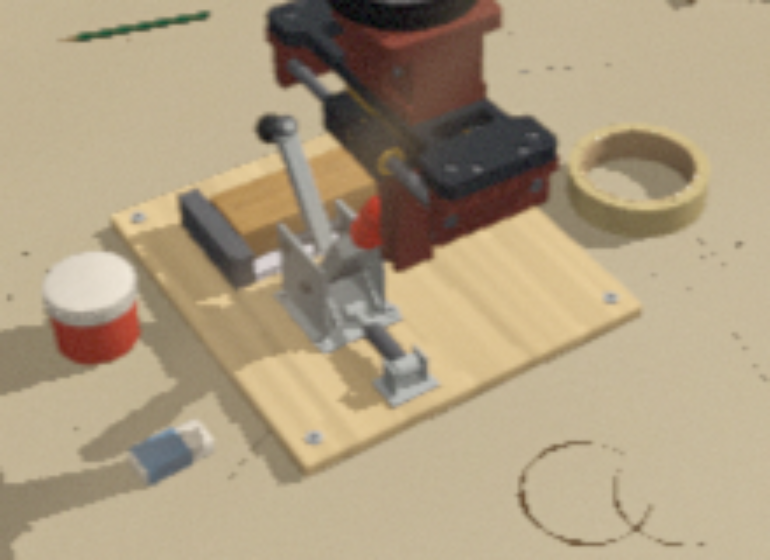

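```bash
python3 -m handwheel '[[[0,0,0],[3,0,0],0],[[0,0.005,0],[5,0,-2],0],[[0,0.01,0],[6,0,-3],0],[[0,0.01,0],[6,0,-3.5],0],[[0,0.01,0],[6,0,-3.5],0],[[0,0.01,0],[6,0,-3],0],[[0,0.01,0],[6,0,-3],0],[[0,0.01,0],[6,0,-3],0],[[0,0.01,0],[6,0,-2],0],[[0,0.01,0],[6,0,-2],0]]'
python3 - <<'E'
from h import *
st();p=shot('wrist','w11.png')
E
```

```text
t: 14.75
ee_pos: [531.6, 127.9, 136.6]
orientation: [3.136, 0.14, 0.055]
ft_force: [-6.3, 1.4, -0.8]
width: 0.9
t 14.75 fix [-77.   -0.8 136.6] toolx yaw 0.0893 z [ 0.035 -0.001 -0.999] F [-6.3  1.4 -0.8] w 0.9 q [ 0.22  0.43  1.89 -0.01  0.79  0.14]
```

View pics/w11.png

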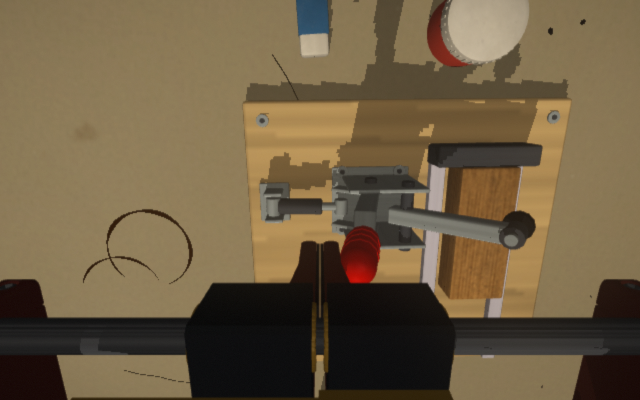

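```bash
python3 -m handwheel '[[[0,0,0],[5,0,-0.5],0],[[0,0,0],[5,0,-0.5],0],[[0,0,0],[5,0,0],0],[[0,0,0],[5,0,0],0],[[0,0,0],[5,0,0.5],0],[[0,0,0],[5,0,0.5],0],[[0,0,0],[5,0,0.5],0],[[0,0,0],[5,0,0.5],0],[[0,0,0],[3,0,0],0],[[0,0,0],[0,0,0],0]]'
python3 - <<'E'
from h import *
st();p=shot('wrist','w12.png')
E
```

```text
t: 15.63
ee_pos: [572.6, 131.6, 137.8]
orientation: [3.135, 0.14, 0.037]
ft_force: [-0.1, 0.8, -0.1]
width: 0.6
t 15.63 fix [-35.8  -1.  137.8] toolx yaw 0.0892 z [ 0.023 -0.003 -1.   ] F [-0.1  0.8 -0.1] w 0.6 q [ 0.21  0.48  1.79 -0.01  0.85  0.13]
```

View pics/w12.png

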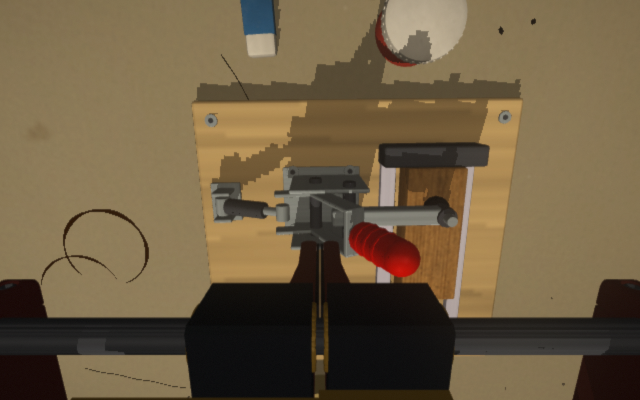

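The lever has thrown over. The handle leans to +x (tip at about 403, 257), the bar is down on the block and the force on the tool is zero. Next I'll retract back and up.

```bash
python3 -m handwheel '[[[0,0,0],[-10,0,0],0],[[0,0,0],[-20,0,0],0],[[0,0,0],[-25,0,0],0],[[0,0,0],[-25,0,-10],0],[[0,0,0],[-20,0,-20],0],[[0,0,0],[-15,0,-25],0],[[0,0,0],[-10,0,-25],0],[[0,0,0],[0,0,-25],0],[[0,0,0],[0,0,-10],0],[[0,0,0],[0,0,0],0]]'
python3 - <<'E'
from h import *
st();p=shot('wrist','w13.png')
for n in ['wrist','scene','top']:
    p=shot(n,n+'13.png')
    for q in ['pine_block','lever_tip','pad','stop_face','coral_pot','tape_roll','eraser']:
        r=ctrl.spot_point(p,q)
        print(n,q,[(np.round(w(p,a['position'])),round(a['score'],2)) for a in r[:1]])
cv2.imwrite('pics/s13.png',cv2.resize(cv2.imread('pics/scene13.png')[180:310,190:390],None,fx=4,fy=4,interpolation=cv2.INTER_CUBIC))
E
```

```text
t: 16.52
ee_pos: [428.9, 118.1, 249.9]
orientation: [3.133, 0.14, 0.023]
ft_force: [0.1, -0.7, 0.7]
width: 0.4
t 16.52 fix [-180.1   -0.7  249.9] toolx yaw 0.0893 z [ 0.015 -0.005 -1.   ] F [ 0.1 -0.7  0.7] w 0.4 q [ 0.25  0.12  2.   -0.01  1.01  0.16]
wrist pine_block [(array([667., 119.,  10.]), 0.69)]
wrist lever_tip [(array([619., 137., 139.]), 0.8)]
wrist pad [(array([663., 141.,  41.]), 0.68)]
wrist stop_face [(array([659., 170.,  27.]), 0.72)]
wrist coral_pot [(array([626., 266.,   2.]), 0.8)]
wrist tape_roll []
wrist eraser [(array([518., 261.,  -3.]), 0.85)]
scene pine_block [(array([601., -96.,   1.]), 0.47)]
scene lever_tip [(array([619., 135., 142.]), 0.83)]
scene pad [(array([664., 144.,  37.]), 0.6)]
scene stop_face [(array([659., 170.,  23.]), 0.88)]
scene coral_pot [(array([630., 268.,  -3.]), 0.72)]
scene tape_roll [(array([ 602., -100.,   -2.]), 0.75)]
scene eraser [(array([518., 265.,  -0.]), 0.52)]
top pine_block [(array([664., 119.,  13.]), 0.93)]
top lever_tip [(array([619., 137., 137.]), 0.68)]
top pad [(array([663., 136.,  38.]), 0.41)]
top stop_face [(array([656., 172.,  25.]), 0.96)]
top coral_pot [(array([631., 272.,   3.]), 0.84)]
top tape_roll [(array([ 600., -100.,   -2.]), 0.92)]
top eraser [(array([520., 264.,  -1.]), 0.5)]
```

View pics/s13.png

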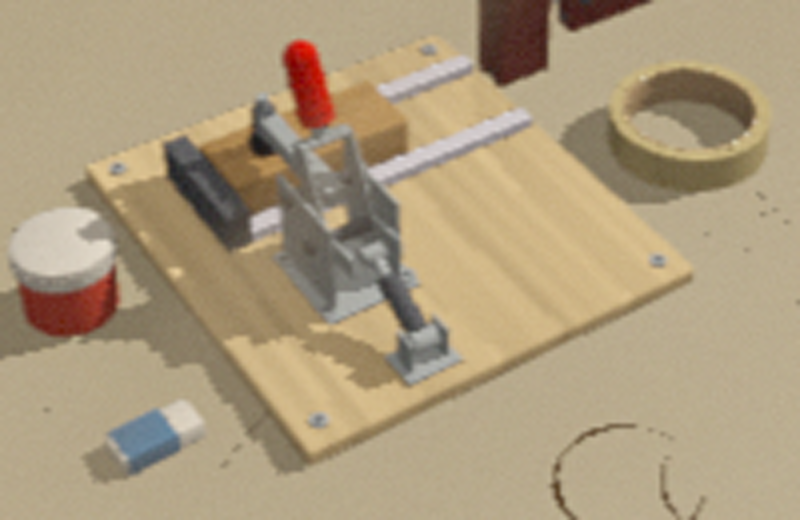

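View pics/w13.png

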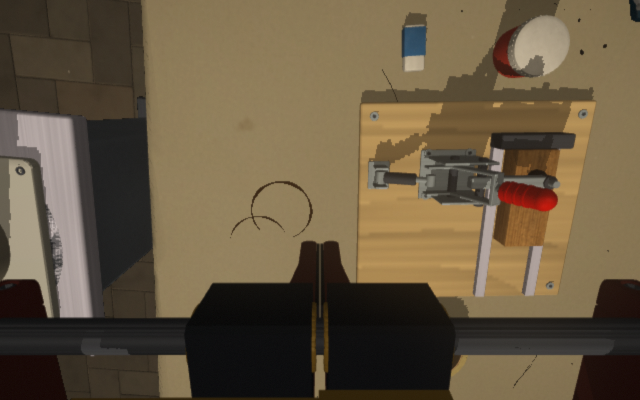

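```bash
python3 -c "
from workcell import ctrl
print(ctrl.close_job())"
```

```text
the job is handed in; nothing more can be done
None
```

The block is pushed home against the end stop and the toggle lever is locked. I handed the job in at about 16.7 s of the 51 s allowed.

- **Block:** I pushed it with the shut fingertips until the tool stalled at fixture y = -90 under about 5 N. That is where flush contact was expected. The pictures show no gap at the stop. The wrist and top networks put the block's origin at y = 119 mm against about 116 mm expected, within their 4 mm accuracy. In the last scene-camera picture the network took the tape roll for the block (score 0.47), so I discarded that reading.
- **Lever:** The first push stuck. Friction on the rising handle built up about 18 N sideways and 17 N upward and tilted the tool 0.06 rad. I backed off, went lower and followed the handle's arc; the lever then went over its dead point and snapped across. All three cameras put its tip at about (619, 136, 139) mm, which matches the locked position.
- **Pad:** It sits at z of about 37–41 mm, on top of the block (40 mm).
- **Bystanders:** The pot, tape and eraser measure the same as at the start, within the networks' accuracy. At the end the tool was clear of everything and the wrist force was within about 1 N of zero.

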